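# Weed out the penetrometer with the weak spring

## Robot

A 7-joint arm with a two-finger parallel gripper is mounted at the origin on the work surface. World frame = base frame: x ahead of the robot, y to its left, z up, the work surface at z = 0. Lengths are in m, angles in rad, forces in N, time in s.
With the tool pointing down it reaches from about 0.425 to 0.925 m from the base axis. Payload 6.8 kg.
Tool frame: the origin (TCP) lies midway between the tips of the shut fingers; the grasp point (between the pads) lies 19 mm behind it; z points along the fingers, y is the line along which they close (so a half turn about z gives the same grasp; the last joint's range is limited). The gripper opens to 85 mm and grips with 20 to 120 N. Pads are 22 mm wide; open, the fingers measure 114 mm over their backs; the gripper's body (76 mm by 85 mm) begins 54 mm behind the grasp point. The pads swing forward as they close: fully open they stand 13 mm farther back than shut.
Start: joints at [-1.382, 0.477, 0.022, 1.555, -0.011, 1.109, -0.083], TCP at [0.197, 0.646, 0.231] pointing down, gripper open.
Joint ranges: [-2.96, 2.96], [-0.34, 2.1], [-1.41, 1.46], [0.24, 2.44], [-1.37, 4.51], [0.17, 1.92], [-2.96, 2.96]. Speed limits (rad/s): [2.39, 2.39, 3.14, 3.14, 3.14, 3.14, 3.14].

## Interface

Orientations are given as a unit quaternion [w, x, y, z].
In Python, from station import bot gives the robot as it stands.
- The arm moves only by the tool jog_arm, never from a script. Its argument "rows" is a list of rows, each an object of numbers: "fingers": the finger opening in mm, from 0 to 85.4; "x", "y", "z": the shift along the tool's x, y, z in mm; "ax", "ay", "az": the turn, a rotation vector about the tool's x, y, z in degrees. A call has exactly 8 rows; each row shifts and turns the commanded pose from where the row before left it, along the tool's axes as they then stand; what a row does not reach is not made up. A row lasts 1/10 s, in which the tool goes at most 50 mm and 8.59 degrees, less where a joint would pass 70% of its speed; a pose out of reach is approached as far as the arm can. A call with a gripper value outside its range is refused whole. The fingers move at their own pace and stop on an object; "force" is the grip in N (left out, the last holds). Time passes only in rows, so rows that do not move let the fingers close, or fill a call up. It gives the time, the measured TCP pose, the force, the opening and the grip force at its end, in the units of the state.
- bot.get_obs(): the state, without advancing time (a new reading comes with each control period).
- bot.read_camera(name): name is "scene" or "side" or "wrist"; returns a dict with "pixels" (384x512x3 uint8, red, green, blue), "vertical_fov" (degrees; the focal length in pixels is half the picture's height over the tangent of half this angle, whatever the lens; pixels are square), "cx", "cy" (the principal point, pixels), "world_from_camera" (4x4, takes a point from camera to world coordinates). Camera axes: x right, y down, z forward; pixel columns grow to the right and rows downward; lengths in m; the calibration is good to about 2 mm. A picture is of the moment at which its call begins. There is no depth.
- bot.hand_in(): hands the job in; it is judged then, once.
The state is a dict: "t": time; "q": joint angles; "joint_vel": joint speeds; "joint_torque": joint torques, N m; "eef_pos": TCP position; "tool_rot": TCP orientation; "contact_force": force on the tool from outside, world axes, zero at the start; "torque": the same for the moment, N m; "gripper_width": opening from 0.0 (shut) to 1.0 (fully open); "grasp_force": force on a finger pad.
Only numpy, scipy, OpenCV 4.12 (cv2) and the standard library are available. Lean on these libraries where they do the work, as an engineer would, in place of code of your own. Each camera call takes 0.05 s, during which the arm holds its last target. There are 200 camera calls.

## Task

One of the three pocket penetrometers standing in the roll-top case has a weak spring. First push each of them down about a centimetre against the rack's steel plate to feel its spring; then take out the weak one and stand it for repair in the empty white beaker, foot down and without dropping it. Leave the other two in the rack and ease the case's rolling cover fully shut without letting it slam; do not disturb the two jars or the spoon lying near the beaker.

Things in the scene. Friction and masses are not known exactly. Their poses are not given: they have to be found in the camera images.
- case: roll-top instrument case, fixed on the bench: grey floor 352 x 280 mm, clear half-round sides 214 mm tall, slatted cover. Origin: centre of its underside; its open front looks along its -x, its back is at +x; z up
- cell_1 (a point): middle cell of the white rack in the case, on the top of its steel plate (12 mm above the bench); axes as the case's. The rack lies along y at case x = -80 mm, 215 mm long, its top 75 mm above the bench; three square cells 32 mm wide at y = -65, 0, +65 mm, one penetrometer in each, foot on the plate
- cover (a joint): angle (rad) of the tambour cover about its level axis (along the case's y, 38 mm above the case's origin): 0 fully shut, lead slat down at the front sill; 1.75 fully open, rolled over the top into the back. It stays where it is left; moving it takes 1 to 6 N at the handle
- cover_handle (a point): middle of the cover's handle, a steel bar 10 mm thick, 110 mm long along the case's y, on two posts 100 mm apart, 34 mm clear of the slats. At cover angle q it is at case x = -200*cos(q+0.14) mm and 38+200*sin(q+0.14) mm above the bench: it comes forward and down as the cover shuts (66 mm up when shut). Site axes turn with the cover
- beaker: the empty white plastic beaker: 70 mm outside (74 mm at the lip), 64 mm inside, 95 mm tall, its inner floor 6 mm up, 0.35 kg. Origin: centre of its underside
- gauge_a_mid (a point): centre (half-way up, on the axis, z up along it) of one of three look-alike pocket penetrometers standing in the rack: 140 mm tall, 0.16 kg; disc foot 22 mm wide on a thin piston, barrel 20 mm wide from 30 to 126 mm up, then a knurled cap 24 mm wide, 14 mm tall. From this point the foot's underside is 70 mm down, the flat cap top 70 mm up, the cap's middle (the grip) 63 mm up
- ring_a (a joint): height (m) of the rubber drag ring of penetrometer a on its barrel: pushed up as far as the piston is pressed in, it stays there (starts at 0 to 0.002). The cap can be pushed down 15 mm and springs back; both springs start to yield at about 2 N on the cap, and 10 mm down takes about 8 N if sound, 3 N if weak. Only pressing tells which is weak
- gauge_b_mid (a point): another of the three penetrometers, just as gauge_a_mid describes
- ring_b (a joint): the same for the drag ring of penetrometer b
- gauge_c_mid (a point): another of the three penetrometers, just as gauge_a_mid describes
- ring_c (a joint): the same for the drag ring of penetrometer c
- culture_jar: small glass jar with a green screw cap, 47 mm across, 97 mm tall, standing near the work: leave alone. Origin: centre of its underside
- culture_jar_2: a second such jar, farther off: leave alone. Origin: centre of its underside
- spoon: steel laboratory spoon lying on the bench, 180 mm long: leave alone. Origin: its middle

How it is judged:
By the outcome, as a careful person would: the job done as asked, in the order asked, and still so for the second after the job is handed in, with the robot touching nothing.
It also fails if it takes over 64 s, if anything falls off the work surface, if the arm or the gripper's body presses on something with over 40 N, if the wrist force passes 120 N, or if a joint passes its speed limit or range.

## Working session

There is one attempt and no reset: what is moved stays moved. The work goes in short steps, Python scripts to look and compute and a tool call to move; the robot and the scene stay as the last step left them, time stands still between calls to the robot, and variables do not carry over. Pictures are saved under pics/ and viewed, at most 10 in all, crops included, and the job is handed in when it is done.

Besides the shell and the picture viewer there is one more tool, called in YAML: its name, and indented under it one key for each argument. jog_arm: Moves the arm, as the interface text tells. Its arguments: {"type":"object","properties":{"rows":{"type":"array","items":{"type":"object","properties":{"fingers":{"type":"number"},"x":{"type":"number"},"y":{"type":"number"},"z":{"type":"number"},"ax":{"type":"number"},"ay":{"type":"number"},"az":{"type":"number"}}}},"force":{"type":"number"}},"required":["rows"]}

```bash
mkdir -p pics
cat > h.py <<'E'
import numpy as np,cv2
from station import bot
def cam(n,f=None):
    c=bot.read_camera(n); c['f']=192/np.tan(np.radians(c['vertical_fov'])/2)
    if f: cv2.imwrite('pics/'+f,c['pixels'][:,:,::-1])
    return c
def ray(c,u,v):
    T=np.array(c['world_from_camera']); d=T[:3,:3]@np.array([(u-c['cx'])/c['f'],(v-c['cy'])/c['f'],1])
    return T[:3,3],d
def atz(c,u,v,z):
    o,d=ray(c,u,v); return o+d*(z-o[2])/d[2]
def proj(c,p):
    T=np.array(c['world_from_camera']); q=T[:3,:3].T@(np.array(p)-T[:3,3])
    return np.array([c['cx']+c['f']*q[0]/q[2],c['cy']+c['f']*q[1]/q[2]])
E
python3 - <<'E'
from h import *
import pickle
d={}
for n in ['scene','side','wrist']:
    d[n]=cam(n,n+'0.png'); print(n,d[n]['f'],d[n]['cx'],d[n]['cy'],np.round(d[n]['world_from_camera'],3).tolist())
pickle.dump(d,open('c0.pkl','wb'))
o=bot.get_obs();print(o['t'],o['eef_pos'],o['tool_rot'],o['contact_force'])
a=[cv2.imread(f'pics/{n}0.png') for n in ['scene','side']]
for n,i in zip('ab',a): cv2.imwrite(f'pics/{n}L.png',cv2.resize(i,(800,600),interpolation=cv2.INTER_CUBIC))
E
```

```text
scene 354.6895066150206 259.18648756642267 193.29975501678322 [[0.883, 0.294, -0.365, 0.811], [0.469, -0.592, 0.656, -0.679], [-0.023, -0.75, -0.661, 0.648], [0.0, 0.0, 0.0, 1.0]]
side 430.6279379767692 248.8933031749582 185.7764839302246 [[0.647, 0.722, -0.247, 0.785], [0.763, -0.615, 0.199, -0.329], [-0.009, -0.317, -0.948, 1.2], [0.0, 0.0, 0.0, 1.0]]
wrist 285.7867388137379 255.73256208158443 190.6767190626127 [[0.291, 0.904, 0.313, 0.117], [0.957, -0.275, -0.096, 0.67], [-0.001, 0.328, -0.945, 0.373], [0.0, 0.0, 0.0, 1.0]]
0.15 [0.19728385 0.6450513  0.23054459] [-4.02768675e-05  1.47826989e-01  9.89012974e-01 -7.18799445e-04] [0.14687847 0.24925649 0.44198766]
```

View pics/aL.png

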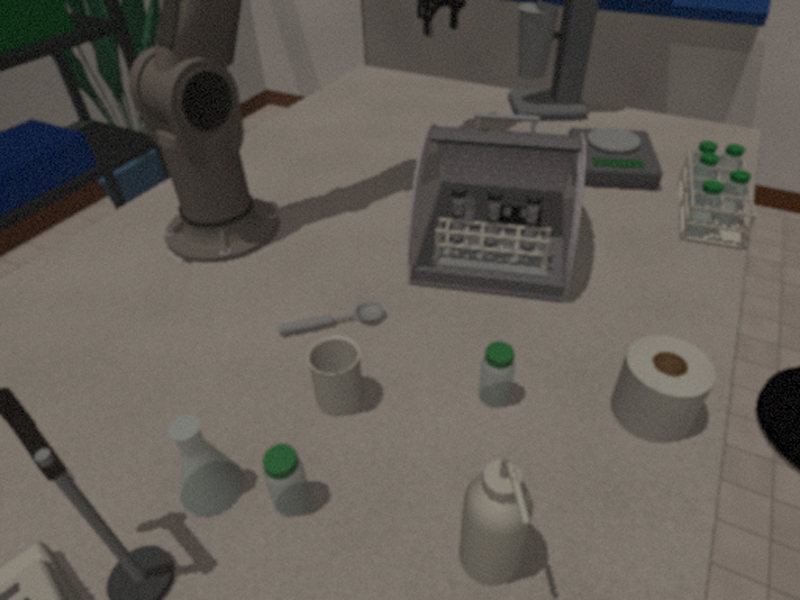

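View pics/bL.png

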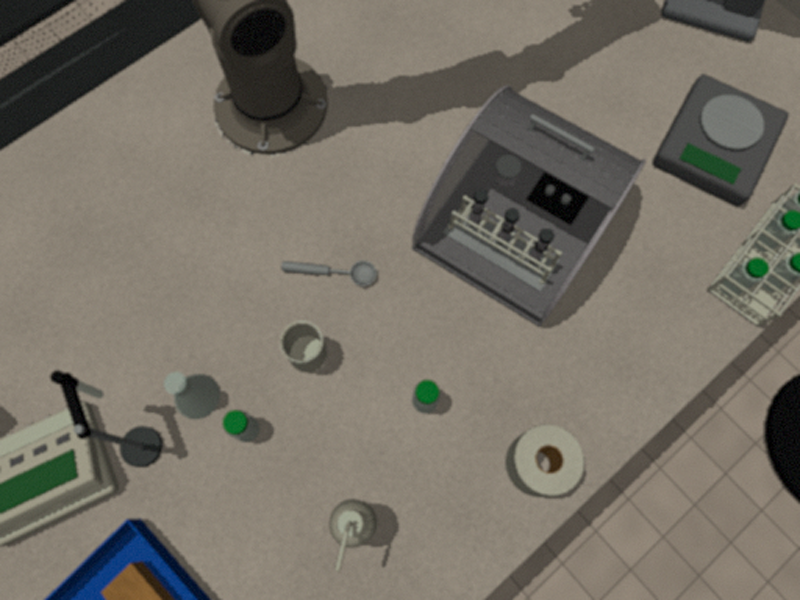

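The scene view has the case at centre right with three caps, and the beaker at about (336,375). In the side view (800-scale) the caps are near (480,197), (512,215) and (546,237), the handle (562,133), the beaker (302,342), the near jar (427,392), the other jar (236,423), and the spoon from (285,267) to (375,275).

Run:
```python
from h import *
import pickle
d=pickle.load(open('c0.pkl','rb'));s=d['side'];k=1.5625
c=[atz(s,u/k,v/k,.152) for u,v in [(480,196),(512,214),(546,236)]]
print('caps',np.round(c,3).tolist())
for n,u,v,z in [('silL',415,245,.02),('silR',540,320,.02),('beakerlip',303,340,.095),('jar',427,391,.097),('jar2',236,422,.097),('spoon1',284,267,.005),('spoon2',376,275,.005),('h1',533,118,.228),('h2',591,151,.228)]:
    print(n,np.round(atz(s,u/k,v/k,z),3))
for u,v in [(458,192),(496,196),(534,200)]:print('scene cap',atz(d['scene'],u/k,v/k,.150).round(3))
print('scene beaker lip',atz(d['scene'],335/k,354/k,.095).round(3))
a=[cv2.resize(d[n]['pixels'][y:y+h,x:x+w,::-1],None,fx=f,fy=f,interpolation=cv2.INTER_CUBIC) for n,x,y,w,h,f in [('side',260,50,160,160,3.7)]]
cv2.imwrite('pics/z.png',a[0])
```

```text
caps [[0.483, 0.121, 0.152], [0.543, 0.139, 0.152], [0.61, 0.154, 0.152]]
silL [0.44  0.014 0.02 ]
silR [0.699 0.091 0.02 ]
beakerlip [ 0.47  -0.265  0.095]
jar [ 0.671 -0.163  0.097]
jar2 [ 0.508 -0.433  0.097]
spoon1 [ 0.309 -0.2    0.005]
spoon2 [ 0.434 -0.077  0.005]
h1 [0.456 0.252 0.228]
h2 [0.562 0.281 0.228]
scene cap [0.482 0.114 0.15 ]
scene cap [0.547 0.13  0.15 ]
scene cap [0.609 0.145 0.15 ]
scene beaker lip [ 0.47  -0.268  0.095]
```

View pics/z.png

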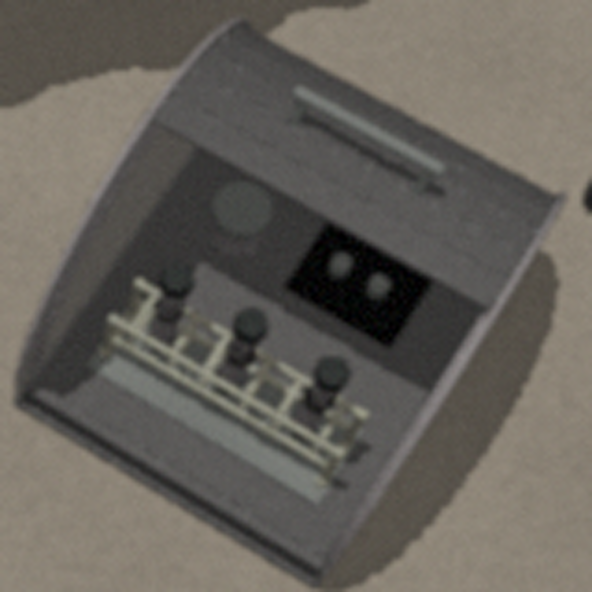

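jog_arm:
  rows:
    - {"z":-50,"fingers":0}
    - {"z":-50,"fingers":0}
    - {"x":-39,"y":-31,"fingers":0}
    - {"x":-39,"y":-31,"fingers":0}
    - {"x":-39,"y":-31,"fingers":0}
    - {"x":-39,"y":-31,"fingers":0}
    - {"x":-39,"y":-31,"fingers":0}
    - {"x":-39,"y":-31,"fingers":0}
  force: 30

```text
invalid input
```

jog_arm:
  rows:
    - {"x":-39,"y":-31}
    - {"x":-39,"y":-31}
    - {"x":-39,"y":-31}
    - {"x":-39,"y":-31}
    - {"x":-39,"y":-31}
    - {"x":-39,"y":-31}
    - {"az":-8}
    - {"az":-8}

```text
invalid input
```

jog_arm:
  rows:
    - {"az":-8}
    - {"az":-8}
    - {}
    - {}
    - {}
    - {}
    - {}
    - {}

```text
invalid input
```

jog_arm:
  rows:
    - {"x":0,"y":0,"z":-50,"ax":0,"ay":0,"az":0,"fingers":0}
    - {"x":0,"y":0,"z":-50,"ax":0,"ay":0,"az":0,"fingers":0}
    - {"x":-39,"y":-31,"z":0,"ax":0,"ay":0,"az":0,"fingers":0}
    - {"x":-39,"y":-31,"z":0,"ax":0,"ay":0,"az":0,"fingers":0}
    - {"x":-39,"y":-31,"z":0,"ax":0,"ay":0,"az":0,"fingers":0}
    - {"x":-39,"y":-31,"z":0,"ax":0,"ay":0,"az":0,"fingers":0}
    - {"x":-39,"y":-31,"z":0,"ax":0,"ay":0,"az":0,"fingers":0}
    - {"x":-39,"y":-31,"z":0,"ax":0,"ay":0,"az":0,"fingers":0}
  force: 30

```text
t: 0.95
eef_pos: [0.3675, 0.3972, 0.3312]
tool_rot: [-0.0, 0.148, 0.989, -0.0]
contact_force: [1.0, -0.0, 0.4]
gripper_width: 0.002
grasp_force: 0.0
```

jog_arm:
  rows:
    - {"x":-39,"y":-31,"z":0,"ax":0,"ay":0,"az":0,"fingers":0}
    - {"x":-39,"y":-31,"z":0,"ax":0,"ay":0,"az":0,"fingers":0}
    - {"x":-39,"y":-31,"z":0,"ax":0,"ay":0,"az":0,"fingers":0}
    - {"x":-39,"y":-31,"z":0,"ax":0,"ay":0,"az":0,"fingers":0}
    - {"x":-39,"y":-31,"z":0,"ax":0,"ay":0,"az":0,"fingers":0}
    - {"x":-39,"y":-31,"z":0,"ax":0,"ay":0,"az":0,"fingers":0}
    - {"x":-12,"y":-12,"z":0,"ax":0,"ay":0,"az":-8,"fingers":0}
    - {"x":0,"y":0,"z":0,"ax":0,"ay":0,"az":-8,"fingers":0}

```text
t: 1.75
eef_pos: [0.5455, 0.1335, 0.3311]
tool_rot: [0.0, 0.009, 1.0, -0.001]
contact_force: [0.9, -0.0, -0.6]
gripper_width: -0.002
grasp_force: 0.0
```

jog_arm:
  rows:
    - {"x":0,"y":0,"z":0,"ax":0,"ay":0,"az":-8,"fingers":0}
    - {"x":0,"y":0,"z":0,"ax":0,"ay":0,"az":-8,"fingers":0}
    - {"x":0,"y":0,"z":30,"ax":0,"ay":0,"az":0,"fingers":0}
    - {"x":0,"y":0,"z":30,"ax":0,"ay":0,"az":0,"fingers":0}
    - {"x":0,"y":0,"z":0,"ax":0,"ay":0,"az":0,"fingers":0}
    - {"x":0,"y":0,"z":0,"ax":0,"ay":0,"az":0,"fingers":0}
    - {"x":0,"y":0,"z":0,"ax":0,"ay":0,"az":0,"fingers":0}
    - {"x":0,"y":0,"z":0,"ax":0,"ay":0,"az":0,"fingers":0}

```text
t: 2.55
eef_pos: [0.545, 0.1382, 0.2729]
tool_rot: [0.001, -0.13, 0.991, 0.0]
contact_force: [0.7, 0.4, -0.0]
gripper_width: -0.004
grasp_force: 0.0
```

Run:
```python
from h import *
import pickle
w=cam('wrist','w1.png');pickle.dump(w,open('w1.pkl','wb'))
o=bot.get_obs();print(o['t'],o['eef_pos'],o['tool_rot'],o['contact_force'],o['q'])
i=cv2.imread('pics/w1.png');cv2.imwrite('pics/w1L.png',cv2.resize(i,(800,600),interpolation=cv2.INTER_CUBIC))
```

```text
2.6 [0.54483491 0.13810193 0.27267451] [ 1.11927782e-03 -1.30462981e-01  9.91452496e-01  3.25171677e-04] [-0.15350834 -0.5530837   0.07414786] [-0.59660132  0.25350879  0.28809809  1.79886892 -0.08036879  1.0982321
  1.55171396]
```

View pics/w1L.png

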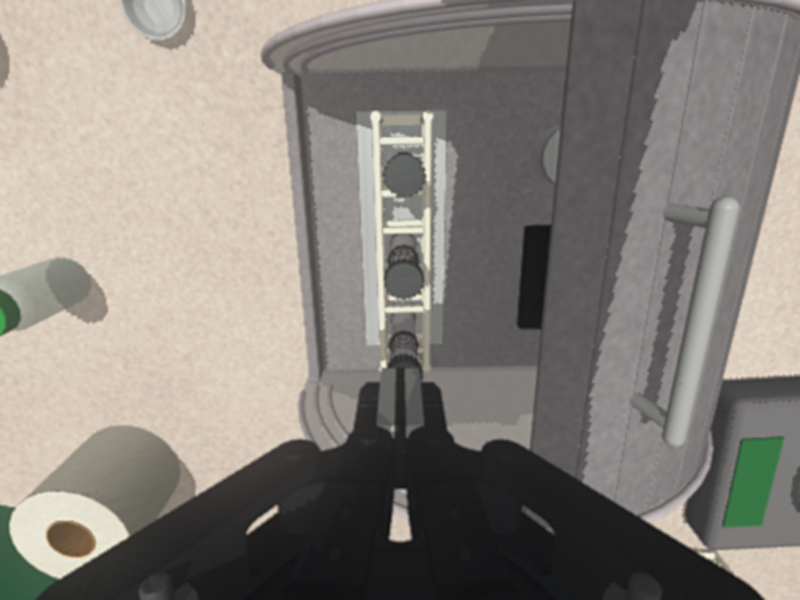

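The wrist view shows cap tops at (405,175) and (404,279), with the third just visible above the fingertips at about (403,350). The handle bar runs from (725,205) to (677,437).

Run:
```python
from h import *
import pickle
from scipy.optimize import least_squares
w=pickle.load(open('w1.pkl','rb'));d=pickle.load(open('c0.pkl','rb'));s=d['side'];k=1.5625
for u,v in [(405,175),(404,279)]:print('cap',atz(w,u/k,v/k,.152).round(4))
sc=[(x/3.7+260,y/3.7+50) for x,y in [(178,274),(251,322),(331,370)]]
print('side',[atz(s,*p,.152).round(4).tolist() for p in sc])
for a,b in [((725,206),(677,438))]: print('handle',atz(w,a[0]/k,a[1]/k,.230).round(4),atz(w,b[0]/k,b[1]/k,.230).round(4))
print('handle side',[atz(s,x/3.7+260,y/3.7+50,.23).round(4) for x,y in [(298,92),(440,168)]])
P=[(w,405/k,175/k,65),(w,404/k,279/k,0)]+[(s,*sc[i],65-65*i) for i in range(3)]
def C(p,x,y): c,n=np.cos(p[2]),np.sin(p[2]); return p[:2]+np.array([c*x-n*y,n*x+c*y])
def r(p,full=0):
    return np.concatenate([proj(c,[*C(p,-.08,y/1000),.152])-[u,v] for c,u,v,y in P])
f=least_squares(r,[.524,.212,1.83]);p=f.x
print(p[:2],np.degrees(p[2]),f.fun.round(1))
for y in (65,0,-65):print(y,C(p,-.08,y/1000).round(4))
```

```text
cap [0.4797 0.1246 0.152 ]
cap [0.5396 0.1404 0.152 ]
side [[0.4812, 0.1253, 0.152], [0.5434, 0.1391, 0.152], [0.6075, 0.1565, 0.152]]
handle [0.4525 0.2525 0.23  ] [0.5611 0.2855 0.23  ]
handle side [array([0.4546, 0.2513, 0.23  ]), array([0.5615, 0.2833, 0.23  ])]
[0.52193471 0.21809048] 104.33584142897176 [ 0.1 -1.1 -0.4  2.1 -0.8 -0.5 -0.  -0.8 -0.7 -0.8]
65 [0.4788 0.1245]
0 [0.5417 0.1406]
-65 [0.6047 0.1567]
```

jog_arm:
  rows:
    - {"x":3,"y":3,"z":40,"ax":0,"ay":0,"az":0,"fingers":0}
    - {"x":0,"y":0,"z":40,"ax":0,"ay":0,"az":0,"fingers":0}
    - {"x":0,"y":0,"z":25,"ax":0,"ay":0,"az":0,"fingers":0}
    - {"x":0,"y":0,"z":8,"ax":0,"ay":0,"az":0,"fingers":0}
    - {"x":0,"y":0,"z":3,"ax":0,"ay":0,"az":0,"fingers":0}
    - {"x":0,"y":0,"z":0,"ax":0,"ay":0,"az":0,"fingers":0}
    - {"x":0,"y":0,"z":0,"ax":0,"ay":0,"az":0,"fingers":0}
    - {"x":0,"y":0,"z":0,"ax":0,"ay":0,"az":0,"fingers":0}

```text
t: 3.4
eef_pos: [0.5413, 0.1403, 0.1566]
tool_rot: [0.001, -0.13, 0.991, 0.0]
contact_force: [1.0, -0.0, 0.3]
gripper_width: 0.001
grasp_force: 0.0
```

jog_arm:
  rows:
    - {"x":0,"y":0,"z":3,"ax":0,"ay":0,"az":0,"fingers":0}
    - {"x":0,"y":0,"z":3,"ax":0,"ay":0,"az":0,"fingers":0}
    - {"x":0,"y":0,"z":3,"ax":0,"ay":0,"az":0,"fingers":0}
    - {"x":0,"y":0,"z":3,"ax":0,"ay":0,"az":0,"fingers":0}
    - {"x":0,"y":0,"z":2,"ax":0,"ay":0,"az":0,"fingers":0}
    - {"x":0,"y":0,"z":0,"ax":0,"ay":0,"az":0,"fingers":0}
    - {"x":0,"y":0,"z":0,"ax":0,"ay":0,"az":0,"fingers":0}
    - {"x":0,"y":0,"z":0,"ax":0,"ay":0,"az":0,"fingers":0}

```text
t: 4.2
eef_pos: [0.5416, 0.1404, 0.1423]
tool_rot: [0.001, -0.13, 0.991, 0.0]
contact_force: [-0.9, -0.6, 8.9]
gripper_width: 0.002
grasp_force: 4.3
```

jog_arm:
  rows:
    - {"x":0,"y":0,"z":-5,"ax":0,"ay":0,"az":0,"fingers":0}
    - {"x":0,"y":0,"z":-10,"ax":0,"ay":0,"az":0,"fingers":0}
    - {"x":0,"y":0,"z":-13,"ax":0,"ay":0,"az":0,"fingers":0}
    - {"x":-33,"y":0,"z":0,"ax":0,"ay":0,"az":0,"fingers":0}
    - {"x":-33,"y":-1,"z":0,"ax":0,"ay":0,"az":0,"fingers":0}
    - {"x":0,"y":0,"z":10,"ax":0,"ay":0,"az":0,"fingers":0}
    - {"x":0,"y":0,"z":4,"ax":0,"ay":0,"az":0,"fingers":0}
    - {"x":0,"y":0,"z":0,"ax":0,"ay":0,"az":0,"fingers":0}

```text
t: 5.0
eef_pos: [0.6026, 0.1556, 0.1542]
tool_rot: [-0.002, -0.13, 0.991, -0.0]
contact_force: [-1.1, -0.5, -0.5]
gripper_width: 0.001
grasp_force: 0.0
```

jog_arm:
  rows:
    - {"x":0,"y":0,"z":3,"ax":0,"ay":0,"az":0,"fingers":0}
    - {"x":0,"y":0,"z":3,"ax":0,"ay":0,"az":0,"fingers":0}
    - {"x":0,"y":0,"z":3,"ax":0,"ay":0,"az":0,"fingers":0}
    - {"x":0,"y":0,"z":3,"ax":0,"ay":0,"az":0,"fingers":0}
    - {"x":0,"y":0,"z":2,"ax":0,"ay":0,"az":0,"fingers":0}
    - {"x":0,"y":0,"z":0,"ax":0,"ay":0,"az":0,"fingers":0}
    - {"x":0,"y":0,"z":0,"ax":0,"ay":0,"az":0,"fingers":0}
    - {"x":0,"y":0,"z":0,"ax":0,"ay":0,"az":0,"fingers":0}

```text
t: 5.8
eef_pos: [0.6045, 0.1562, 0.1414]
tool_rot: [0.0, -0.13, 0.991, 0.0]
contact_force: [-0.2, 0.4, 2.5]
gripper_width: -0.001
grasp_force: 1.5
```

jog_arm:
  rows:
    - {"x":0,"y":0,"z":-5,"ax":0,"ay":0,"az":0,"fingers":0}
    - {"x":0,"y":0,"z":-10,"ax":0,"ay":0,"az":0,"fingers":0}
    - {"x":0,"y":0,"z":-15,"ax":0,"ay":0,"az":0,"fingers":0}
    - {"x":43,"y":0,"z":0,"ax":0,"ay":0,"az":0,"fingers":0}
    - {"x":43,"y":1,"z":0,"ax":0,"ay":0,"az":0,"fingers":0}
    - {"x":42,"y":1,"z":0,"ax":0,"ay":0,"az":0,"fingers":0}
    - {"x":0,"y":0,"z":13,"ax":0,"ay":0,"az":0,"fingers":0}
    - {"x":0,"y":0,"z":3,"ax":0,"ay":0,"az":0,"fingers":0}

```text
t: 6.6
eef_pos: [0.4797, 0.125, 0.1557]
tool_rot: [0.0, -0.131, 0.991, 0.0]
contact_force: [0.3, -0.2, 0.5]
gripper_width: -0.002
grasp_force: 0.0
```

jog_arm:
  rows:
    - {"x":0,"y":0,"z":0,"ax":0,"ay":0,"az":0,"fingers":0}
    - {"x":0,"y":0,"z":3,"ax":0,"ay":0,"az":0,"fingers":0}
    - {"x":0,"y":0,"z":3,"ax":0,"ay":0,"az":0,"fingers":0}
    - {"x":0,"y":0,"z":3,"ax":0,"ay":0,"az":0,"fingers":0}
    - {"x":0,"y":0,"z":3,"ax":0,"ay":0,"az":0,"fingers":0}
    - {"x":0,"y":0,"z":2,"ax":0,"ay":0,"az":0,"fingers":0}
    - {"x":0,"y":0,"z":0,"ax":0,"ay":0,"az":0,"fingers":0}
    - {"x":0,"y":0,"z":0,"ax":0,"ay":0,"az":0,"fingers":0}

```text
t: 7.4
eef_pos: [0.4819, 0.1254, 0.1422]
tool_rot: [0.001, -0.13, 0.991, 0.0]
contact_force: [-0.5, 1.0, 9.3]
gripper_width: 0.001
grasp_force: 4.4
```

jog_arm:
  rows:
    - {"x":0,"y":0,"z":-5,"ax":0,"ay":0,"az":0,"fingers":0}
    - {"x":0,"y":0,"z":-15,"ax":0,"ay":0,"az":0,"fingers":0}
    - {"x":0,"y":0,"z":-40,"ax":0,"ay":0,"az":0,"fingers":60}
    - {"x":-43,"y":0,"z":0,"ax":0,"ay":0,"az":0,"fingers":60}
    - {"x":-43,"y":-1,"z":0,"ax":0,"ay":0,"az":0,"fingers":60}
    - {"x":-42,"y":0,"z":0,"ax":0,"ay":0,"az":0,"fingers":60}
    - {"x":0,"y":0,"z":0,"ax":0,"ay":0,"az":0,"fingers":60}
    - {"x":0,"y":0,"z":0,"ax":0,"ay":0,"az":0,"fingers":60}

```text
t: 8.2
eef_pos: [0.6043, 0.1569, 0.2001]
tool_rot: [-0.001, -0.13, 0.991, -0.0]
contact_force: [-0.5, -0.9, -0.2]
gripper_width: 0.702
grasp_force: 0.0
```

Run:
```python
from h import *
import pickle
w=cam('wrist','w2.png');pickle.dump(w,open('w2.pkl','wb'))
o=bot.get_obs();print(o['t'],o['eef_pos'],o['gripper_width'])
i=cv2.imread('pics/w2.png');cv2.imwrite('pics/w2L.png',cv2.resize(i,(800,600),interpolation=cv2.INTER_CUBIC))
```

```text
8.25 [0.6034926  0.15663963 0.20032553] 0.7025899794991073
```

View pics/w2L.png

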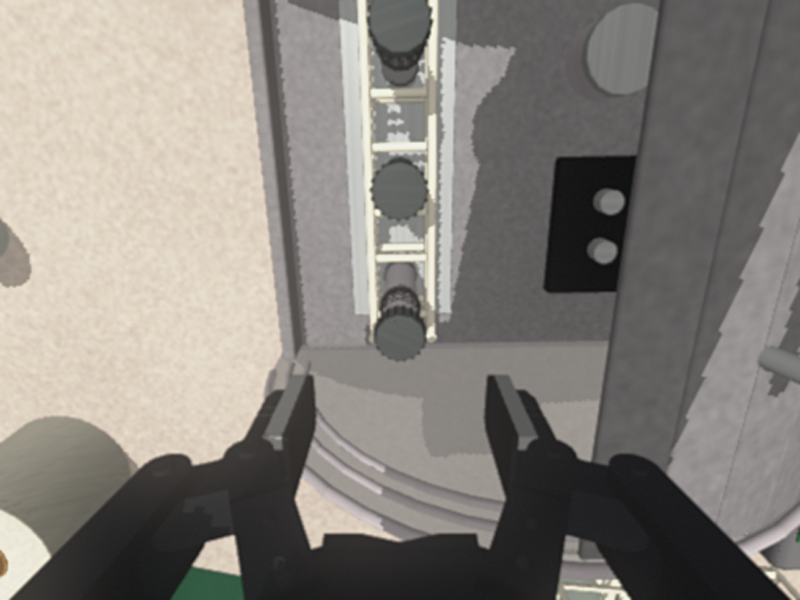

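The weak gauge's cap top is at (400,336), between the open fingers' approach lines.

Run:
```python
from h import *
import pickle
w=pickle.load(open('w2.pkl','rb'));k=1.5625
R=np.array([[-.966,-.2585],[-.2585,.966]])
for u,v in [(400,336),(400,190)]:
    p=atz(w,u/k,v/k,.152);print(p.round(4),(R@(p[:2]-[.6037,.1567])*1000).round(1))
```

```text
[0.6048 0.158  0.152 ] [-1.4  1. ]
[0.5406 0.1407 0.152 ] [65.1  0.8]
```

jog_arm:
  rows:
    - {"x":-1,"y":1,"z":25,"ax":0,"ay":0,"az":0,"fingers":60}
    - {"x":0,"y":0,"z":25,"ax":0,"ay":0,"az":0,"fingers":60}
    - {"x":0,"y":0,"z":18,"ax":0,"ay":0,"az":0,"fingers":60}
    - {"x":0,"y":0,"z":8,"ax":0,"ay":0,"az":0,"fingers":60}
    - {"x":0,"y":0,"z":0,"ax":0,"ay":0,"az":0,"fingers":40}
    - {"x":0,"y":0,"z":0,"ax":0,"ay":0,"az":0,"fingers":28}
    - {"x":0,"y":0,"z":0,"ax":0,"ay":0,"az":0,"fingers":15}
    - {"x":0,"y":0,"z":0,"ax":0,"ay":0,"az":0,"fingers":15}
  force: 30

```text
t: 9.05
eef_pos: [0.6056, 0.1585, 0.1265]
tool_rot: [0.001, -0.13, 0.991, 0.0]
contact_force: [1.0, -0.9, 2.0]
gripper_width: 0.265
grasp_force: 29.4
```

jog_arm:
  rows:
    - {"x":0,"y":0,"z":0,"ax":0,"ay":0,"az":0,"fingers":15}
    - {"x":0,"y":0,"z":0,"ax":0,"ay":0,"az":0,"fingers":15}
    - {"x":0,"y":0,"z":0,"ax":0,"ay":0,"az":0,"fingers":15}
    - {"x":0,"y":0,"z":-5,"ax":0,"ay":0,"az":0,"fingers":15}
    - {"x":0,"y":0,"z":-10,"ax":0,"ay":0,"az":0,"fingers":15}
    - {"x":0,"y":0,"z":0,"ax":0,"ay":0,"az":0,"fingers":15}
    - {"x":0,"y":0,"z":0,"ax":0,"ay":0,"az":0,"fingers":15}
    - {"x":0,"y":0,"z":0,"ax":0,"ay":0,"az":0,"fingers":15}

```text
t: 9.85
eef_pos: [0.6046, 0.1583, 0.1401]
tool_rot: [-0.0, -0.131, 0.991, -0.0]
contact_force: [-0.1, 0.3, -1.8]
gripper_width: 0.264
grasp_force: 29.5
```

jog_arm:
  rows:
    - {"x":0,"y":0,"z":-20,"ax":0,"ay":0,"az":0,"fingers":15}
    - {"x":0,"y":0,"z":-30,"ax":0,"ay":0,"az":0,"fingers":15}
    - {"x":0,"y":0,"z":-30,"ax":0,"ay":0,"az":0,"fingers":15}
    - {"x":0,"y":0,"z":-25,"ax":0,"ay":0,"az":0,"fingers":15}
    - {"x":9,"y":-14,"z":0,"ax":0,"ay":0,"az":0,"fingers":15}
    - {"x":18,"y":-28,"z":0,"ax":0,"ay":0,"az":0,"fingers":15}
    - {"x":18,"y":-28,"z":0,"ax":0,"ay":0,"az":0,"fingers":15}
    - {"x":18,"y":-28,"z":0,"ax":0,"ay":0,"az":0,"fingers":15}

```text
t: 10.65
eef_pos: [0.5677, 0.0452, 0.2438]
tool_rot: [-0.001, -0.13, 0.991, -0.0]
contact_force: [1.0, -0.6, -0.8]
gripper_width: 0.266
grasp_force: 29.7
```

jog_arm:
  rows:
    - {"x":18,"y":-28,"z":0,"ax":0,"ay":0,"az":0,"fingers":15}
    - {"x":18,"y":-28,"z":0,"ax":0,"ay":0,"az":0,"fingers":15}
    - {"x":18,"y":-28,"z":0,"ax":0,"ay":0,"az":0,"fingers":15}
    - {"x":18,"y":-28,"z":0,"ax":0,"ay":0,"az":0,"fingers":15}
    - {"x":18,"y":-28,"z":0,"ax":0,"ay":0,"az":0,"fingers":15}
    - {"x":18,"y":-28,"z":0,"ax":0,"ay":0,"az":0,"fingers":15}
    - {"x":9,"y":-14,"z":0,"ax":0,"ay":0,"az":0,"fingers":15}
    - {"x":0,"y":0,"z":0,"ax":0,"ay":0,"az":0,"fingers":15}

```text
t: 11.45
eef_pos: [0.5008, -0.1623, 0.2442]
tool_rot: [-0.001, -0.127, 0.992, -0.0]
contact_force: [-0.2, -1.2, -1.1]
gripper_width: 0.268
grasp_force: 29.7
```

Run:
```python
from h import *
import pickle
w=cam('wrist','w3.png');pickle.dump(w,open('w3.pkl','wb'))
o=bot.get_obs();print(o['t'],o['eef_pos'],o['gripper_width'])
i=cv2.imread('pics/w3.png');cv2.imwrite('pics/w3L.png',cv2.resize(i,(800,600),interpolation=cv2.INTER_CUBIC))
```

```text
11.5 [ 0.50181009 -0.16008558  0.24422155] 0.266021799559561
```

View pics/w3L.png

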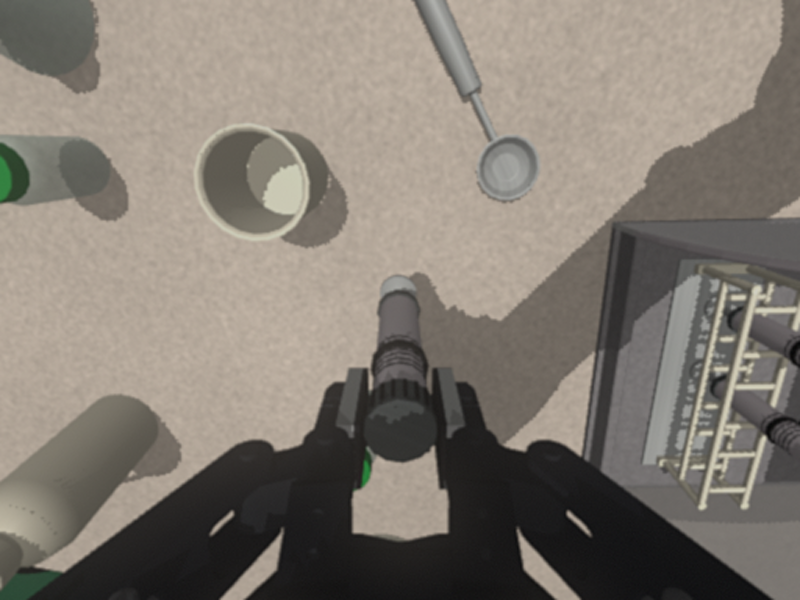

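The gauge hangs upright with its foot at (398,287). The beaker lip is centred at about (254,182).

Run:
```python
from h import *
import pickle
w=pickle.load(open('w3.pkl','rb'));k=1.5625
a=-.13;b=.9915;R=np.array([[2*a*a-1,2*a*b],[2*a*b,2*b*b-1]])
for u,v,z in [(254,182,.095),(398,290,.132),(400,425,.272)]:
    p=atz(w,u/k,v/k,z);print(p.round(4),(R@(p[:2]-[.5018,-.1601])*1000).round(1))
```

```text
[ 0.465  -0.2666  0.095 ] [ 63.  -93.4]
[ 0.4999 -0.1628  0.132 ] [ 2.6 -2.1]
[ 0.4972 -0.1625  0.272 ] [ 5.1 -1.1]
```

jog_arm:
  rows:
    - {"x":8,"y":-12,"z":0,"ax":0,"ay":0,"az":0,"fingers":15}
    - {"x":15,"y":-23,"z":0,"ax":0,"ay":0,"az":0,"fingers":15}
    - {"x":15,"y":-23,"z":0,"ax":0,"ay":0,"az":0,"fingers":15}
    - {"x":15,"y":-23,"z":0,"ax":0,"ay":0,"az":0,"fingers":15}
    - {"x":8,"y":-11,"z":0,"ax":0,"ay":0,"az":0,"fingers":15}
    - {"x":0,"y":0,"z":0,"ax":0,"ay":0,"az":0,"fingers":15}
    - {"x":0,"y":0,"z":10,"ax":0,"ay":0,"az":0,"fingers":15}
    - {"x":0,"y":0,"z":0,"ax":0,"ay":0,"az":0,"fingers":15}

```text
t: 12.3
eef_pos: [0.4683, -0.261, 0.2335]
tool_rot: [-0.001, -0.132, 0.991, 0.001]
contact_force: [-0.8, -0.2, -1.9]
gripper_width: 0.264
grasp_force: 29.7
```

Run:
```python
from h import *
import pickle
w=cam('wrist','w4.png')
c=cam('side','s4.png')
o=bot.get_obs();print(o['t'],o['eef_pos'],o['gripper_width'],o['contact_force'])
i=cv2.imread('pics/w4.png')[:,80:430];j=cv2.resize(cv2.imread('pics/s4.png')[150:290,130:270],(384,384),interpolation=cv2.INTER_CUBIC);cv2.imwrite('pics/w4L.png',np.hstack([i,j]))
```

```text
12.4 [ 0.46868126 -0.2617534   0.23459544] 0.2645698237394955 [ 0.99599033 -0.66306192 -1.74598936]
```

View pics/w4L.png

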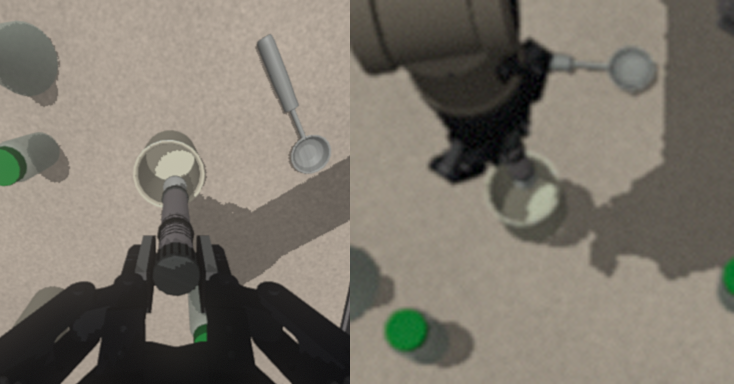

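The foot is above the beaker mouth: in the wrist view the foot is at about (255,183) and the lip centre at (250,171).

Run:
```python
from h import *
w=cam('wrist')
a=-.13;b=.9915;R=np.array([[2*a*a-1,2*a*b],[2*a*b,2*b*b-1]])
P=[atz(w,u,v,z)[:2] for u,v,z in [(250,171,.095),(255,184,.121),(255.5,272,.262)]]
for p in P: print(p.round(4))
print((R@(P[0]-P[1])*1e3).round(1),(R@(P[0]-P[2])*1e3).round(1))
```

```text
[ 0.4626 -0.2685]
[ 0.4667 -0.2621]
[ 0.4654 -0.2621]
[ 5.6 -5.1] [ 4.3 -5.4]
```

jog_arm:
  rows:
    - {"x":5,"y":-5,"z":0,"ax":0,"ay":0,"az":0,"fingers":15}
    - {"x":0,"y":0,"z":15,"ax":0,"ay":0,"az":0,"fingers":15}
    - {"x":0,"y":0,"z":25,"ax":0,"ay":0,"az":0,"fingers":15}
    - {"x":0,"y":0,"z":25,"ax":0,"ay":0,"az":0,"fingers":15}
    - {"x":0,"y":0,"z":25,"ax":0,"ay":0,"az":0,"fingers":15}
    - {"x":0,"y":0,"z":14,"ax":0,"ay":0,"az":0,"fingers":15}
    - {"x":0,"y":0,"z":3,"ax":0,"ay":0,"az":0,"fingers":15}
    - {"x":0,"y":0,"z":0,"ax":0,"ay":0,"az":0,"fingers":15}

```text
t: 13.25
eef_pos: [0.4649, -0.2698, 0.1285]
tool_rot: [-0.0, -0.13, 0.991, -0.0]
contact_force: [0.9, 0.4, -0.6]
gripper_width: 0.264
grasp_force: 29.7
```

jog_arm:
  rows:
    - {"x":0,"y":0,"z":2,"ax":0,"ay":0,"az":0,"fingers":15}
    - {"x":0,"y":0,"z":2,"ax":0,"ay":0,"az":0,"fingers":15}
    - {"x":0,"y":0,"z":1,"ax":0,"ay":0,"az":0,"fingers":15}
    - {"x":0,"y":0,"z":1,"ax":0,"ay":0,"az":0,"fingers":15}
    - {"x":0,"y":0,"z":0,"ax":0,"ay":0,"az":0,"fingers":15}
    - {"x":0,"y":0,"z":0,"ax":0,"ay":0,"az":0,"fingers":15}
    - {"x":0,"y":0,"z":0,"ax":0,"ay":0,"az":0,"fingers":15}
    - {"x":0,"y":0,"z":0,"ax":0,"ay":0,"az":0,"fingers":15}

```text
t: 14.05
eef_pos: [0.4648, -0.2695, 0.1223]
tool_rot: [0.0, -0.13, 0.991, -0.0]
contact_force: [0.1, -0.2, -2.1]
gripper_width: 0.268
grasp_force: 29.7
```

jog_arm:
  rows:
    - {"x":0,"y":0,"z":1,"ax":0,"ay":0,"az":0,"fingers":15}
    - {"x":0,"y":0,"z":1,"ax":0,"ay":0,"az":0,"fingers":15}
    - {"x":0,"y":0,"z":0,"ax":0,"ay":0,"az":0,"fingers":15}
    - {"x":0,"y":0,"z":0,"ax":0,"ay":0,"az":0,"fingers":15}
    - {"x":0,"y":0,"z":0,"ax":0,"ay":0,"az":0,"fingers":15}
    - {"x":0,"y":0,"z":0,"ax":0,"ay":0,"az":0,"fingers":15}
    - {"x":0,"y":0,"z":0,"ax":0,"ay":0,"az":0,"fingers":15}
    - {"x":0,"y":0,"z":0,"ax":0,"ay":0,"az":0,"fingers":15}

```text
t: 14.85
eef_pos: [0.4649, -0.2696, 0.1204]
tool_rot: [0.0, -0.13, 0.991, -0.0]
contact_force: [0.4, -0.3, 2.4]
gripper_width: 0.266
grasp_force: 30.0
```

jog_arm:
  rows:
    - {"x":0,"y":0,"z":1,"ax":0,"ay":0,"az":0,"fingers":15}
    - {"x":0,"y":0,"z":0,"ax":0,"ay":0,"az":0,"fingers":15}
    - {"x":0,"y":0,"z":0,"ax":0,"ay":0,"az":0,"fingers":15}
    - {"x":0,"y":0,"z":0,"ax":0,"ay":0,"az":0,"fingers":15}
    - {"x":0,"y":0,"z":0,"ax":0,"ay":0,"az":0,"fingers":15}
    - {"x":0,"y":0,"z":0,"ax":0,"ay":0,"az":0,"fingers":15}
    - {"x":0,"y":0,"z":0,"ax":0,"ay":0,"az":0,"fingers":15}
    - {"x":0,"y":0,"z":0,"ax":0,"ay":0,"az":0,"fingers":15}

```text
t: 15.65
eef_pos: [0.4648, -0.2695, 0.1193]
tool_rot: [0.0, -0.13, 0.991, -0.0]
contact_force: [0.1, -1.2, 3.0]
gripper_width: 0.262
grasp_force: 30.0
```

jog_arm:
  rows:
    - {"x":0,"y":0,"z":-1,"ax":0,"ay":0,"az":0,"fingers":15}
    - {"x":0,"y":0,"z":0,"ax":0,"ay":0,"az":0,"fingers":22}
    - {"x":0,"y":0,"z":0,"ax":0,"ay":0,"az":0,"fingers":24}
    - {"x":0,"y":0,"z":0,"ax":0,"ay":0,"az":0,"fingers":26}
    - {"x":0,"y":0,"z":0,"ax":0,"ay":0,"az":0,"fingers":29}
    - {"x":0,"y":0,"z":0,"ax":0,"ay":0,"az":0,"fingers":34}
    - {"x":0,"y":0,"z":0,"ax":0,"ay":0,"az":0,"fingers":45}
    - {"x":0,"y":0,"z":0,"ax":0,"ay":0,"az":0,"fingers":50}
  force: 20

```text
t: 16.45
eef_pos: [0.4648, -0.2695, 0.1203]
tool_rot: [-0.0, -0.13, 0.991, 0.0]
contact_force: [-0.6, 0.8, -0.5]
gripper_width: 0.585
grasp_force: 0.0
```

jog_arm:
  rows:
    - {"x":0,"y":0,"z":-5,"ax":0,"ay":0,"az":0,"fingers":55}
    - {"x":0,"y":0,"z":-15,"ax":0,"ay":0,"az":0,"fingers":60}
    - {"x":0,"y":0,"z":-30,"ax":0,"ay":0,"az":0,"fingers":60}
    - {"x":0,"y":0,"z":-40,"ax":0,"ay":0,"az":0,"fingers":60}
    - {"x":0,"y":0,"z":-40,"ax":0,"ay":0,"az":0,"fingers":60}
    - {"x":-12,"y":20,"z":-30,"ax":0,"ay":0,"az":0,"fingers":40}
    - {"x":-18,"y":30,"z":-25,"ax":0,"ay":0,"az":0,"fingers":40}
    - {"x":-18,"y":30,"z":0,"ax":0,"ay":0,"az":0,"fingers":40}

```text
t: 17.25
eef_pos: [0.4923, -0.1801, 0.3096]
tool_rot: [0.004, -0.129, 0.992, -0.001]
contact_force: [0.7, -0.1, -0.5]
gripper_width: 0.469
grasp_force: 0.0
```

Run:
```python
from h import *
w=cam('wrist','w5.png');c=cam('side','s5.png')
o=bot.get_obs();print(o['t'],o['eef_pos'],o['contact_force'])
i=cv2.imread('pics/w5.png')[:,80:430];j=cv2.resize(cv2.imread('pics/s5.png')[150:290,130:270],(384,384),interpolation=cv2.INTER_CUBIC);cv2.imwrite('pics/w5L.png',np.hstack([i,j]))
```

```text
17.35 [ 0.492571   -0.17454708  0.30633833] [-0.5182606  -0.53488065 -0.27173919]
```

View pics/w5L.png

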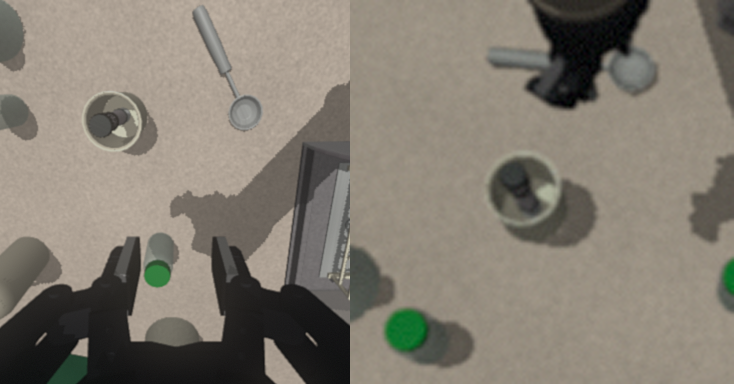

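Run:
```python
from h import *
import numpy as np
w=cam('wrist');s=cam('side')
print(bot.get_obs()['eef_pos'])
print('cap w',atz(w,182,124,.146).round(4),'s',atz(s,189.8,213.5,.146).round(4))
print('lip w',atz(w,194,122,.095).round(4),'s',atz(s,193.4,218.5,.095).round(4))
for z in(.146,.126,.03,.012):print(z,proj(w,[.4648,-.2695,z]).round(0)-[80,0],((proj(s,[.4648,-.2695,z])-[130,150])*384/140+[350,0]).round(0))
```

```text
[ 0.49051665 -0.17911889  0.3055334 ]
cap w [ 0.4628 -0.2612  0.146 ] s [ 0.4694 -0.2696  0.146 ]
lip w [ 0.4653 -0.2585  0.095 ] s [ 0.4711 -0.2679  0.095 ]
0.146 [ 94. 124.] [511. 170.]
0.126 [ 99. 122.] [514. 176.]
0.03 [116. 115.] [527. 200.]
0.012 [118. 114.] [529. 204.]
```

The gauge stands upright in the beaker: its pixels match the upright projection, with the cap about 3 mm from the lip centre. The jars and spoon are untouched. Next is the cover.

jog_arm:
  rows:
    - {"x":-6,"y":20,"z":0,"ax":0,"ay":0,"az":-1.8,"fingers":40}
    - {"x":-10,"y":40,"z":0,"ax":0,"ay":0,"az":0,"fingers":40}
    - {"x":-10,"y":40,"z":0,"ax":0,"ay":0,"az":0,"fingers":40}
    - {"x":-10,"y":40,"z":0,"ax":0,"ay":0,"az":0,"fingers":40}
    - {"x":-10,"y":40,"z":0,"ax":0,"ay":0,"az":0,"fingers":40}
    - {"x":-10,"y":40,"z":0,"ax":0,"ay":0,"az":0,"fingers":40}
    - {"x":-10,"y":40,"z":0,"ax":0,"ay":0,"az":0,"fingers":40}
    - {"x":-10,"y":40,"z":0,"ax":0,"ay":0,"az":0,"fingers":40}

```text
t: 18.25
eef_pos: [0.4767, 0.1301, 0.3052]
tool_rot: [-0.0, -0.145, 0.989, -0.0]
contact_force: [1.6, -0.5, 0.5]
gripper_width: 0.467
grasp_force: 0.0
```

jog_arm:
  rows:
    - {"x":-10,"y":40,"z":0,"ax":0,"ay":0,"az":0,"fingers":40}
    - {"x":-10,"y":40,"z":0,"ax":0,"ay":0,"az":0,"fingers":40}
    - {"x":-10,"y":30,"z":0,"ax":0,"ay":0,"az":0,"fingers":40}
    - {"x":0,"y":0,"z":0,"ax":0,"ay":0,"az":0,"fingers":40}
    - {"x":0,"y":0,"z":0,"ax":0,"ay":0,"az":0,"fingers":40}
    - {"x":0,"y":0,"z":0,"ax":0,"ay":0,"az":0,"fingers":40}
    - {"x":0,"y":0,"z":0,"ax":0,"ay":0,"az":0,"fingers":40}
    - {"x":0,"y":0,"z":0,"ax":0,"ay":0,"az":0,"fingers":40}

```text
t: 19.05
eef_pos: [0.4744, 0.2421, 0.3054]
tool_rot: [0.0, -0.145, 0.989, -0.0]
contact_force: [0.8, -0.0, -0.2]
gripper_width: 0.473
grasp_force: 0.0
```

Run:
```python
from h import *
import pickle
w=cam('wrist','w6.png');pickle.dump(w,open('w6.pkl','wb'))
o=bot.get_obs();print(o['t'],o['eef_pos'],o['tool_rot'],o['contact_force'],o['q'])
i=cv2.imread('pics/w6.png');cv2.imwrite('pics/w6L.png',cv2.resize(i,(800,600),interpolation=cv2.INTER_CUBIC))
```

```text
19.1 [0.47438219 0.24241498 0.30545293] [ 9.89482461e-05 -1.45233184e-01  9.89397449e-01  2.38368453e-05] [ 0.72381498 -0.52625061  0.41000401] [-0.69117434  0.17400728  0.11690639  1.80921072 -0.02199102  1.15942765
  1.29506654]
```

View pics/w6L.png

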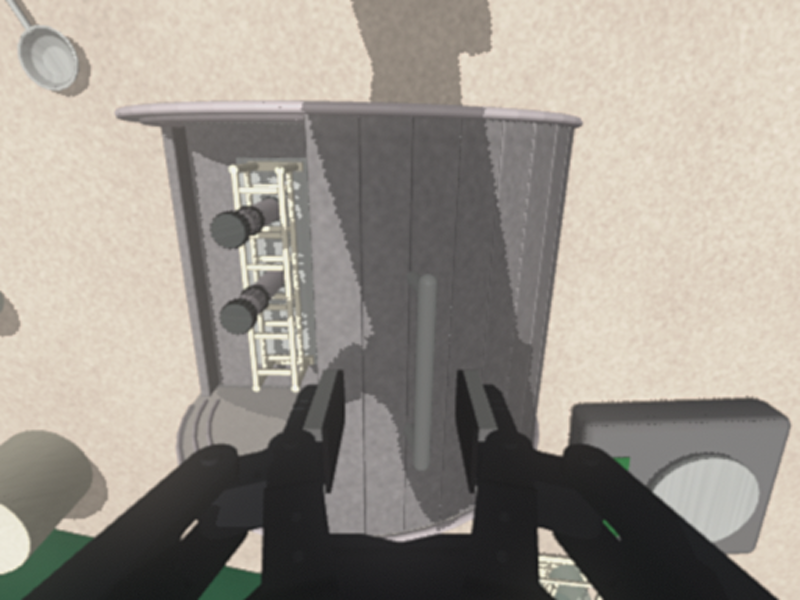

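The handle bar runs from (428,277) to (421,469), and both sound gauges still stand in the rack.

Run:
```python
from h import *
import pickle
w=pickle.load(open('w6.pkl','rb'));k=1.5625
a=-.1452;b=.9894;R=np.array([[2*a*a-1,2*a*b],[2*a*b,2*b*b-1]])
P=[atz(w,u/k,v/k,.231)[:2] for u,v in [(428,278),(421,468)]]
m=(P[0]+P[1])/2;d=P[1]-P[0];print(P,m,np.linalg.norm(d),np.degrees(np.arctan2(d[1],d[0])),(R@(m-[.4744,.2424])*1e3).round(1))
for u,v in [(231,229),(239,316)]:print(atz(w,u/k,v/k,.152).round(4))
```

```text
[array([0.45143173, 0.251016  ]), array([0.56448315, 0.28330645])] [0.50795744 0.26716123] 0.11757251528153663 15.940731405738653 [-39.3  14.1]
[0.4779 0.1267 0.152 ]
[0.5381 0.1427 0.152 ]
```

jog_arm:
  rows:
    - {"x":-20,"y":7,"z":0,"ax":0,"ay":0,"az":0,"fingers":40}
    - {"x":-19,"y":7,"z":0,"ax":0,"ay":0,"az":0,"fingers":40}
    - {"x":0,"y":0,"z":20,"ax":0,"ay":0,"az":0,"fingers":40}
    - {"x":0,"y":0,"z":30,"ax":0,"ay":0,"az":0,"fingers":40}
    - {"x":0,"y":0,"z":25,"ax":0,"ay":0,"az":0,"fingers":40}
    - {"x":0,"y":0,"z":10,"ax":0,"ay":0,"az":0,"fingers":40}
    - {"x":0,"y":0,"z":5,"ax":0,"ay":0,"az":0,"fingers":40}
    - {"x":0,"y":0,"z":0,"ax":0,"ay":0,"az":0,"fingers":40}
  force: 20

```text
t: 19.9
eef_pos: [0.5077, 0.268, 0.2156]
tool_rot: [0.0, -0.146, 0.989, 0.0]
contact_force: [-0.1, -0.8, -0.1]
gripper_width: 0.471
grasp_force: 0.0
```

jog_arm:
  rows:
    - {"x":0,"y":0,"z":0,"ax":0,"ay":0,"az":0,"fingers":30}
    - {"x":0,"y":0,"z":0,"ax":0,"ay":0,"az":0,"fingers":22}
    - {"x":0,"y":0,"z":0,"ax":0,"ay":0,"az":0,"fingers":16}
    - {"x":0,"y":0,"z":0,"ax":0,"ay":0,"az":0,"fingers":12}
    - {"x":0,"y":0,"z":0,"ax":0,"ay":0,"az":0,"fingers":5}
    - {"x":0,"y":0,"z":0,"ax":0,"ay":0,"az":0,"fingers":3}
    - {"x":0,"y":0,"z":0,"ax":0,"ay":0,"az":0,"fingers":3}
    - {"x":0,"y":0,"z":0,"ax":0,"ay":0,"az":0,"fingers":3}

```text
t: 20.7
eef_pos: [0.5077, 0.2682, 0.2157]
tool_rot: [0.0, -0.146, 0.989, 0.0]
contact_force: [1.0, 0.0, 4.1]
gripper_width: 0.105
grasp_force: 20.1
```

Run:
```python
import numpy as np
t=np.concatenate([[1.827,1.8,1.75],np.arange(1.67,.29,-.08),[.25,.21,.18,.16,.14]])
x=-200*np.cos(t);z=200*np.sin(t)
for a,b,c in zip(t[1:],np.diff(x),-np.diff(z)):print(round(a,2),round(b,1),round(c,1))
```

```text
1.8 -5.2 -1.3
1.75 -9.8 -2.0
1.67 -15.8 -2.2
1.59 -16.0 -0.9
1.51 -16.0 0.3
1.43 -15.9 1.6
1.35 -15.7 2.9
1.27 -15.5 4.1
1.19 -15.1 5.3
1.11 -14.6 6.5
1.03 -14.0 7.7
0.95 -13.4 8.8
0.87 -12.6 9.8
0.79 -11.8 10.8
0.71 -10.9 11.7
0.63 -9.9 12.5
0.55 -8.9 13.3
0.47 -7.8 14.0
0.39 -6.7 14.5
0.31 -5.5 15.0
0.25 -3.3 11.5
0.21 -1.8 7.8
0.18 -1.2 5.9
0.16 -0.7 3.9
0.14 -0.6 4.0
```

jog_arm:
  rows:
    - {"x":0,"y":-5,"z":-1,"ax":0,"ay":0,"az":0,"fingers":3}
    - {"x":0,"y":-10,"z":-2,"ax":0,"ay":0,"az":0,"fingers":3}
    - {"x":0,"y":-16,"z":-2,"ax":0,"ay":0,"az":0,"fingers":3}
    - {"x":0,"y":-16,"z":-1,"ax":0,"ay":0,"az":0,"fingers":3}
    - {"x":0,"y":-16,"z":0,"ax":0,"ay":0,"az":0,"fingers":3}
    - {"x":0,"y":-16,"z":1.5,"ax":0,"ay":0,"az":0,"fingers":3}
    - {"x":0,"y":0,"z":0,"ax":0,"ay":0,"az":0,"fingers":3}
    - {"x":0,"y":0,"z":0,"ax":0,"ay":0,"az":0,"fingers":3}

```text
t: 21.5
eef_pos: [0.53, 0.1912, 0.2199]
tool_rot: [-0.001, -0.145, 0.989, -0.001]
contact_force: [-2.0, -4.0, 6.6]
gripper_width: 0.11
grasp_force: 20.7
```

jog_arm:
  rows:
    - {"x":0,"y":-15.5,"z":3,"ax":0,"ay":0,"az":0,"fingers":3}
    - {"x":0,"y":-15.5,"z":4,"ax":0,"ay":0,"az":0,"fingers":3}
    - {"x":0,"y":-15,"z":5,"ax":0,"ay":0,"az":0,"fingers":3}
    - {"x":0,"y":-14.5,"z":6.5,"ax":0,"ay":0,"az":0,"fingers":3}
    - {"x":0,"y":-14,"z":7.5,"ax":0,"ay":0,"az":0,"fingers":3}
    - {"x":0,"y":-13.5,"z":9,"ax":0,"ay":0,"az":0,"fingers":3}
    - {"x":0,"y":0,"z":0,"ax":0,"ay":0,"az":0,"fingers":3}
    - {"x":0,"y":0,"z":0,"ax":0,"ay":0,"az":0,"fingers":3}

```text
t: 22.3
eef_pos: [0.5539, 0.1074, 0.1835]
tool_rot: [-0.002, -0.146, 0.989, -0.001]
contact_force: [-4.8, -3.0, -2.3]
gripper_width: 0.107
grasp_force: 20.9
```

jog_arm:
  rows:
    - {"x":0,"y":-12.5,"z":10,"ax":0,"ay":0,"az":0,"fingers":3}
    - {"x":0,"y":-12,"z":11,"ax":0,"ay":0,"az":0,"fingers":3}
    - {"x":0,"y":-11,"z":11.5,"ax":0,"ay":0,"az":0,"fingers":3}
    - {"x":0,"y":-10,"z":12.5,"ax":0,"ay":0,"az":0,"fingers":3}
    - {"x":0,"y":-9,"z":13.5,"ax":0,"ay":0,"az":0,"fingers":3}
    - {"x":0,"y":0,"z":0,"ax":0,"ay":0,"az":0,"fingers":3}
    - {"x":0,"y":0,"z":0,"ax":0,"ay":0,"az":0,"fingers":3}
    - {"x":0,"y":0,"z":0,"ax":0,"ay":0,"az":0,"fingers":3}

```text
t: 23.1
eef_pos: [0.5691, 0.0555, 0.1255]
tool_rot: [-0.003, -0.146, 0.989, -0.001]
contact_force: [-5.3, -4.9, -3.3]
gripper_width: 0.103
grasp_force: 21.5
```

jog_arm:
  rows:
    - {"x":0,"y":-8,"z":14,"ax":0,"ay":0,"az":0,"fingers":3}
    - {"x":0.5,"y":-6.5,"z":14.5,"ax":0,"ay":0,"az":0,"fingers":3}
    - {"x":0.5,"y":-3,"z":8,"ax":0,"ay":0,"az":0,"fingers":3}
    - {"x":0,"y":-2.5,"z":7,"ax":0,"ay":0,"az":0,"fingers":3}
    - {"x":0,"y":-1.5,"z":5,"ax":0,"ay":0,"az":0,"fingers":3}
    - {"x":0,"y":0,"z":0,"ax":0,"ay":0,"az":0,"fingers":3}
    - {"x":0,"y":0,"z":0,"ax":0,"ay":0,"az":0,"fingers":3}
    - {"x":0,"y":0,"z":0,"ax":0,"ay":0,"az":0,"fingers":3}

```text
t: 23.9
eef_pos: [0.5756, 0.0347, 0.0775]
tool_rot: [-0.001, -0.146, 0.989, -0.001]
contact_force: [-2.5, -5.4, -3.7]
gripper_width: 0.105
grasp_force: 21.9
```

jog_arm:
  rows:
    - {"x":0,"y":-1,"z":4,"ax":0,"ay":0,"az":0,"fingers":3}
    - {"x":0,"y":-1,"z":4,"ax":0,"ay":0,"az":0,"fingers":3}
    - {"x":0,"y":-1,"z":4,"ax":0,"ay":0,"az":0,"fingers":3}
    - {"x":0,"y":-0.5,"z":3,"ax":0,"ay":0,"az":0,"fingers":3}
    - {"x":0,"y":-0.5,"z":2,"ax":0,"ay":0,"az":0,"fingers":3}
    - {"x":0,"y":0,"z":2,"ax":0,"ay":0,"az":0,"fingers":3}
    - {"x":0,"y":0,"z":0,"ax":0,"ay":0,"az":0,"fingers":3}
    - {"x":0,"y":0,"z":0,"ax":0,"ay":0,"az":0,"fingers":3}

```text
t: 24.7
eef_pos: [0.577, 0.0301, 0.059]
tool_rot: [-0.001, -0.146, 0.989, -0.001]
contact_force: [-3.9, -6.6, 0.2]
gripper_width: 0.111
grasp_force: 22.4
```

jog_arm:
  rows:
    - {"x":0,"y":0,"z":2,"ax":0,"ay":0,"az":0,"fingers":3}
    - {"x":0,"y":0,"z":2,"ax":0,"ay":0,"az":0,"fingers":3}
    - {"x":0,"y":0,"z":1,"ax":0,"ay":0,"az":0,"fingers":3}
    - {"x":0,"y":0,"z":1,"ax":0,"ay":0,"az":0,"fingers":3}
    - {"x":0,"y":0,"z":0,"ax":0,"ay":0,"az":0,"fingers":3}
    - {"x":0,"y":0,"z":0,"ax":0,"ay":0,"az":0,"fingers":3}
    - {"x":0,"y":0,"z":0,"ax":0,"ay":0,"az":0,"fingers":3}
    - {"x":0,"y":0,"z":0,"ax":0,"ay":0,"az":0,"fingers":3}

```text
t: 25.5
eef_pos: [0.5773, 0.029, 0.0533]
tool_rot: [-0.001, -0.145, 0.989, -0.001]
contact_force: [-4.6, -8.1, 2.4]
gripper_width: 0.102
grasp_force: 22.6
```

jog_arm:
  rows:
    - {"x":0,"y":-1,"z":1,"ax":0,"ay":0,"az":0,"fingers":3}
    - {"x":0,"y":0,"z":1,"ax":0,"ay":0,"az":0,"fingers":3}
    - {"x":0,"y":0,"z":1,"ax":0,"ay":0,"az":0,"fingers":3}
    - {"x":0,"y":0,"z":1,"ax":0,"ay":0,"az":0,"fingers":3}
    - {"x":0,"y":0,"z":0,"ax":0,"ay":0,"az":0,"fingers":3}
    - {"x":0,"y":0,"z":0,"ax":0,"ay":0,"az":0,"fingers":3}
    - {"x":0,"y":0,"z":0,"ax":0,"ay":0,"az":0,"fingers":3}
    - {"x":0,"y":0,"z":0,"ax":0,"ay":0,"az":0,"fingers":3}

```text
t: 26.3
eef_pos: [0.5775, 0.0284, 0.0493]
tool_rot: [-0.001, -0.145, 0.989, -0.001]
contact_force: [-4.6, -8.6, 2.2]
gripper_width: 0.108
grasp_force: 22.6
```

jog_arm:
  rows:
    - {"x":0,"y":0,"z":1,"ax":0,"ay":0,"az":0,"fingers":3}
    - {"x":0,"y":0,"z":1,"ax":0,"ay":0,"az":0,"fingers":3}
    - {"x":0,"y":0,"z":1,"ax":0,"ay":0,"az":0,"fingers":3}
    - {"x":0,"y":0,"z":0,"ax":0,"ay":0,"az":0,"fingers":3}
    - {"x":0,"y":0,"z":0,"ax":0,"ay":0,"az":0,"fingers":3}
    - {"x":0,"y":0,"z":0,"ax":0,"ay":0,"az":0,"fingers":3}
    - {"x":0,"y":0,"z":0,"ax":0,"ay":0,"az":0,"fingers":3}
    - {"x":0,"y":0,"z":0,"ax":0,"ay":0,"az":0,"fingers":3}

```text
t: 27.1
eef_pos: [0.5776, 0.028, 0.0463]
tool_rot: [-0.001, -0.145, 0.989, -0.001]
contact_force: [-5.1, -9.0, 1.8]
gripper_width: 0.105
grasp_force: 22.7
```

jog_arm:
  rows:
    - {"x":0,"y":0,"z":1,"ax":0,"ay":0,"az":0,"fingers":3}
    - {"x":0,"y":0,"z":1,"ax":0,"ay":0,"az":0,"fingers":3}
    - {"x":0,"y":0,"z":1,"ax":0,"ay":0,"az":0,"fingers":3}
    - {"x":0,"y":0,"z":0,"ax":0,"ay":0,"az":0,"fingers":3}
    - {"x":0,"y":0,"z":0,"ax":0,"ay":0,"az":0,"fingers":3}
    - {"x":0,"y":0,"z":0,"ax":0,"ay":0,"az":0,"fingers":3}
    - {"x":0,"y":0,"z":0,"ax":0,"ay":0,"az":0,"fingers":3}
    - {"x":0,"y":0,"z":0,"ax":0,"ay":0,"az":0,"fingers":3}

```text
t: 27.9
eef_pos: [0.5777, 0.0276, 0.0439]
tool_rot: [-0.001, -0.145, 0.989, -0.002]
contact_force: [-6.3, -9.7, 7.3]
gripper_width: 0.103
grasp_force: 23.1
```

Run:
```python
from h import *
w=cam('scene','sc7.png');c=cam('wrist','w7.png')
o=bot.get_obs();print(o['t'],o['eef_pos'],o['contact_force'])
i=cv2.resize(cv2.imread('pics/sc7.png')[60:210,240:400],(480,450),interpolation=cv2.INTER_CUBIC);j=cv2.resize(cv2.imread('pics/w7.png')[84:384,120:334],(321,450))
cv2.imwrite('pics/w7L.png',np.hstack([i,j])[:,:800])
```

```text
28.0 [0.5777595  0.02760903 0.04391168] [ -6.51303074 -10.29885699   7.50546247]
```

View pics/w7L.png

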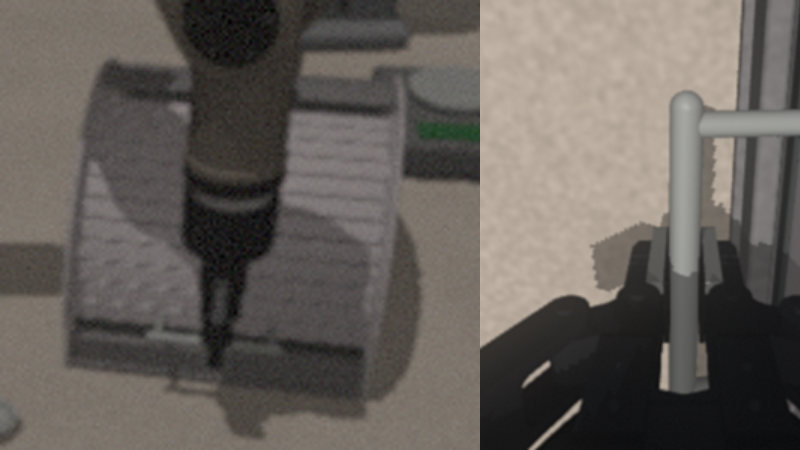

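The cover is down at the sill, with a thin dark line at about crop row 330. The bar sits between the pads. I'll press slightly further to confirm the stop.

jog_arm:
  rows:
    - {"x":0,"y":0,"z":1,"ax":0,"ay":0,"az":0,"fingers":3}
    - {"x":0,"y":0,"z":1,"ax":0,"ay":0,"az":0,"fingers":3}
    - {"x":0,"y":0,"z":0,"ax":0,"ay":0,"az":0,"fingers":3}
    - {"x":0,"y":0,"z":0,"ax":0,"ay":0,"az":0,"fingers":3}
    - {"x":0,"y":0,"z":0,"ax":0,"ay":0,"az":0,"fingers":3}
    - {"x":0,"y":0,"z":0,"ax":0,"ay":0,"az":0,"fingers":3}
    - {"x":0,"y":0,"z":0,"ax":0,"ay":0,"az":0,"fingers":3}
    - {"x":0,"y":0,"z":0,"ax":0,"ay":0,"az":0,"fingers":3}
  force: 30

```text
t: 28.8
eef_pos: [0.5778, 0.0276, 0.0437]
tool_rot: [-0.001, -0.145, 0.989, -0.001]
contact_force: [-12.1, -10.4, 25.3]
gripper_width: 0.106
grasp_force: 30.2
```

Run:
```python
from h import *
s=cam('scene');p=s['pixels']
# row profile down the cover front, columns left of the arm, vs predicted heights
O=np.array([.5165,.218]);xc=np.array([-.289,.957]);yc=np.array([-.957,-.289])
for y in (.1,-.1):
    for x,z in [(-.176,0),(-.176,.02),(-.161,.038),(-.165,.06)]:
        print(y,x,z,proj(s,[*(O+x*xc+y*yc),z]).round(0))
for u in (275,280,345,350): print(u,[int(p[v,u].mean()) for v in range(155,200)])
```

```text
0.1 -0.176 0 [274. 184.]
0.1 -0.176 0.02 [274. 178.]
0.1 -0.161 0.038 [275. 170.]
0.1 -0.165 0.06 [275. 164.]
-0.1 -0.176 0 [346. 191.]
-0.1 -0.176 0.02 [347. 186.]
-0.1 -0.161 0.038 [348. 177.]
-0.1 -0.165 0.06 [349. 172.]
275 [104, 99, 99, 95, 94, 92, 98, 94, 88, 93, 82, 71, 49, 39, 51, 59, 68, 73, 71, 56, 59, 56, 61, 58, 61, 63, 73, 61, 81, 101, 112, 115, 113, 116, 115, 114, 112, 112, 112, 117, 115, 114, 117, 112, 113]
280 [103, 101, 98, 102, 99, 109, 106, 95, 91, 89, 96, 85, 61, 43, 42, 49, 66, 78, 78, 65, 64, 60, 60, 61, 57, 61, 69, 75, 64, 90, 106, 110, 113, 116, 113, 115, 115, 113, 116, 111, 117, 113, 115, 115, 118]
345 [80, 83, 80, 82, 79, 75, 74, 73, 78, 78, 77, 82, 82, 79, 77, 72, 78, 73, 68, 48, 32, 34, 39, 47, 56, 55, 56, 56, 55, 54, 50, 49, 52, 54, 51, 51, 63, 66, 70, 71, 73, 72, 76, 98, 113]
350 [82, 80, 86, 80, 80, 75, 77, 78, 72, 84, 81, 71, 75, 78, 80, 81, 75, 77, 75, 64, 41, 26, 35, 45, 44, 45, 57, 53, 58, 51, 47, 49, 55, 50, 47, 55, 57, 60, 71, 72, 67, 72, 74, 80, 96]
```

jog_arm:
  rows:
    - {"x":0,"y":0,"z":-2,"ax":0,"ay":0,"az":0,"fingers":3}
    - {"x":0,"y":0,"z":0,"ax":0,"ay":0,"az":0,"fingers":3}
    - {"x":0,"y":0,"z":0,"ax":0,"ay":0,"az":0,"fingers":26}
    - {"x":0,"y":0,"z":0,"ax":0,"ay":0,"az":0,"fingers":26}
    - {"x":0,"y":0,"z":0,"ax":0,"ay":0,"az":0,"fingers":26}
    - {"x":0,"y":0,"z":0,"ax":0,"ay":0,"az":0,"fingers":26}
    - {"x":0,"y":0,"z":0,"ax":0,"ay":0,"az":0,"fingers":26}
    - {"x":0,"y":0,"z":0,"ax":0,"ay":0,"az":0,"fingers":26}
  force: 20

```text
t: 29.65
eef_pos: [0.5804, 0.0295, 0.0442]
tool_rot: [0.002, -0.146, 0.989, -0.001]
contact_force: [0.0, -6.7, 3.5]
gripper_width: 0.301
grasp_force: 0.0
```

jog_arm:
  rows:
    - {"x":0,"y":-2,"z":0,"ax":0,"ay":0,"az":0,"fingers":26}
    - {"x":0,"y":-1,"z":0,"ax":0,"ay":0,"az":0,"fingers":24}
    - {"x":0,"y":0,"z":0,"ax":0,"ay":0,"az":0,"fingers":24}
    - {"x":0,"y":0,"z":0,"ax":0,"ay":0,"az":0,"fingers":24}
    - {"x":0,"y":0,"z":0,"ax":0,"ay":0,"az":0,"fingers":24}
    - {"x":0,"y":0,"z":0,"ax":0,"ay":0,"az":0,"fingers":24}
    - {"x":0,"y":0,"z":0,"ax":0,"ay":0,"az":0,"fingers":24}
    - {"x":0,"y":0,"z":0,"ax":0,"ay":0,"az":0,"fingers":24}

```text
t: 30.45
eef_pos: [0.579, 0.0275, 0.0428]
tool_rot: [-0.0, -0.146, 0.989, 0.0]
contact_force: [0.7, -0.5, 0.3]
gripper_width: 0.282
grasp_force: 0.0
```

Free of contact. Lifting straight up.

jog_arm:
  rows:
    - {"x":0,"y":0,"z":-5,"ax":0,"ay":0,"az":0,"fingers":24}
    - {"x":0,"y":0,"z":-10,"ax":0,"ay":0,"az":0,"fingers":24}
    - {"x":0,"y":0,"z":-15,"ax":0,"ay":0,"az":0,"fingers":24}
    - {"x":0,"y":0,"z":0,"ax":0,"ay":0,"az":0,"fingers":24}
    - {"x":0,"y":0,"z":0,"ax":0,"ay":0,"az":0,"fingers":24}
    - {"x":0,"y":0,"z":0,"ax":0,"ay":0,"az":0,"fingers":24}
    - {"x":0,"y":0,"z":0,"ax":0,"ay":0,"az":0,"fingers":24}
    - {"x":0,"y":0,"z":0,"ax":0,"ay":0,"az":0,"fingers":24}

```text
t: 31.25
eef_pos: [0.5787, 0.0274, 0.0723]
tool_rot: [-0.0, -0.146, 0.989, -0.0]
contact_force: [0.1, 0.5, 0.2]
gripper_width: 0.283
grasp_force: 0.0
```

jog_arm:
  rows:
    - {"x":0,"y":-5,"z":-25,"ax":0,"ay":0,"az":0,"fingers":24}
    - {"x":0,"y":-5,"z":-40,"ax":0,"ay":0,"az":0,"fingers":24}
    - {"x":0,"y":0,"z":-40,"ax":0,"ay":0,"az":0,"fingers":24}
    - {"x":0,"y":0,"z":-40,"ax":0,"ay":0,"az":0,"fingers":24}
    - {"x":0,"y":0,"z":-40,"ax":0,"ay":0,"az":0,"fingers":24}
    - {"x":0,"y":0,"z":0,"ax":0,"ay":0,"az":0,"fingers":24}
    - {"x":0,"y":0,"z":0,"ax":0,"ay":0,"az":0,"fingers":24}
    - {"x":0,"y":0,"z":0,"ax":0,"ay":0,"az":0,"fingers":24}

```text
t: 32.05
eef_pos: [0.5809, 0.0179, 0.2563]
tool_rot: [-0.001, -0.146, 0.989, 0.0]
contact_force: [0.1, -0.6, -1.4]
gripper_width: 0.283
grasp_force: 0.0
```

Run:
```python
from h import *
o=bot.get_obs();print(o['t'],o['eef_pos'],o['contact_force'])
s=cam('scene','sc8.png');p=s['pixels'].astype(int)
q=cv2.imread('pics/sc7.png')[:,:,::-1].astype(int)
# compare cover front left/right of arm with picture taken at the stop
for u in (275,280,340,345): print(u,p[160:192,u].mean(1).astype(int).tolist(),q[160:192,u].mean(1).astype(int).tolist())
# bright handle-bar pixels near predicted shut handle
O=np.array([.5165,.218]);xc=np.array([-.289,.957]);yc=np.array([-.957,-.289])
for a in (0,.03,.06):
    c=[proj(s,[*(O-.2*np.cos(a+.14)*xc+y*yc),.038+.2*np.sin(a+.14)]) for y in (.04,0,-.04)]
    print(a,np.round(c,1).tolist())
for u in (296,310,325): print(u,p[165:192,u].mean(1).astype(int).tolist())
```

```text
32.05 [0.58094726 0.01786551 0.25631612] [ 0.0739681  -0.58864334 -1.40359683]
275 [87, 85, 90, 92, 86, 85, 63, 49, 39, 50, 56, 71, 76, 73, 59, 54, 53, 54, 55, 62, 74, 70, 64, 81, 100, 111, 114, 110, 115, 115, 112, 113] [94, 100, 93, 91, 88, 86, 68, 54, 40, 41, 58, 73, 74, 73, 58, 56, 52, 59, 56, 63, 74, 68, 65, 77, 102, 112, 117, 113, 116, 117, 111, 116]
280 [108, 106, 98, 90, 89, 93, 85, 65, 40, 46, 44, 66, 77, 75, 60, 56, 61, 53, 55, 66, 65, 69, 71, 72, 86, 101, 112, 110, 112, 116, 107, 114] [107, 107, 98, 93, 94, 92, 81, 67, 45, 42, 50, 69, 81, 80, 66, 59, 60, 52, 58, 60, 61, 67, 71, 70, 87, 106, 116, 116, 114, 113, 116, 114]
340 [75, 79, 74, 82, 79, 78, 71, 69, 77, 81, 75, 80, 74, 61, 39, 38, 38, 47, 41, 54, 53, 52, 51, 55, 49, 55, 55, 49, 47, 46, 54, 64] [75, 79, 77, 79, 79, 76, 75, 72, 81, 76, 76, 77, 68, 60, 44, 34, 33, 44, 49, 53, 53, 53, 56, 51, 50, 51, 54, 44, 46, 49, 52, 68]
345 [75, 73, 79, 82, 76, 79, 82, 79, 75, 76, 76, 73, 72, 70, 43, 29, 38, 45, 44, 41, 49, 52, 51, 52, 45, 50, 55, 54, 49, 54, 48, 59] [78, 66, 79, 76, 81, 83, 78, 81, 78, 78, 79, 77, 75, 69, 48, 36, 37, 42, 50, 54, 54, 55, 51, 53, 54, 47, 53, 58, 45, 56, 53, 56]
0 [[295.4, 172.1], [310.5, 173.7], [325.8, 175.2]]
0.03 [[295.5, 170.2], [310.7, 171.7], [326.1, 173.2]]
0.06 [[295.7, 168.1], [310.9, 169.6], [326.3, 171.2]]
296 [87, 87, 85, 74, 62, 73, 104, 105, 85, 70, 55, 54, 53, 55, 58, 54, 49, 60, 59, 61, 65, 85, 92, 80, 76, 90, 111]
310 [89, 90, 88, 90, 77, 54, 55, 86, 103, 101, 84, 72, 69, 66, 56, 58, 55, 56, 57, 63, 70, 63, 83, 93, 104, 79, 74]
325 [98, 98, 95, 92, 87, 92, 78, 63, 68, 93, 101, 92, 75, 76, 60, 57, 52, 57, 54, 52, 59, 73, 64, 68, 79, 102, 102]
```

The bar sits where the shut angle predicts, and the cover did not move on release. Handing in.

```bash
python3 -c "
from station import bot
print(bot.hand_in())"
```

```text
the job is handed in; nothing more can be done
None
```

The job is handed in at about 32 s: I pressed all three penetrometers, stood the weak one (the cell at case y = −65 mm, about 2.5 N against about 9 N for the other two) upright in the beaker, and eased the cover down to its stop; the other two stayed in the rack and the jars and spoon were not touched.

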